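Stow the green grip through the parts box's swing flap

ROBOT

A 6-joint arm with a two-finger parallel gripper is mounted at the origin on the work surface. World frame = base frame: x ahead of the robot, y to its left, z up, the work surface at z = 0. Lengths are in m, angles in rad, forces in N, time in s.
With the tool pointing down it reaches from about 0.35 to 0.775 m from the base axis. Payload 5.5 kg.
Tool frame: the origin (TCP) lies midway between the tips of the shut fingers; the grasp point (between the pads) lies 19 mm behind it; z points along the fingers, y is the line along which they close (so a half turn about z gives the same grasp; the last joint's range is limited). The gripper opens to 85 mm and grips with 20 to 120 N. Pads are 22 mm wide; open, the fingers measure 114 mm over their backs; the gripper's body (76 mm by 85 mm) begins 54 mm behind the grasp point. The pads swing forward as they close: fully open they stand 13 mm farther back than shut.
Start: joints at [-1.262, 0.313, 0.046, 1.304, 0, 1.431], TCP at [0.249, -0.518, 0.231] pointing down, gripper open.
Joint ranges: [-2.76, 2.76], [-0.86, 1.69], [-1.03, 1.26], [-2.2, 2.34], [-1.47, 1.5], [-3.14, 3.14]. Speed limits (rad/s): [2.57, 2.57, 3.14, 3.14, 3.14, 3.14].

INTERFACE

Orientations are given as a unit quaternion [w, x, y, z].
In Python, from workcell import env gives the robot as it stands. The module is installed in compiled form; this text tells all that it offers.
- The arm moves only by the tool servo_tool, never from a script. Its argument "increments" is a list of rows, each an object of numbers: "grip": the closure, from 0 (fully open) to 1 (shut); "x", "y", "z": the shift along the tool's x, y, z in mm; "roll": the turn about the tool's z in degrees. In form: [{"grip": .., "x": .., "y": .., "z": .., "roll": ..}, ...]. A call has 1 to 5 rows; each row shifts and turns the commanded pose from where the row before left it, along the tool's axes as they then stand; what a row does not reach is not made up. A row lasts 1/12 s, in which the tool goes at most 41.7 mm and 7.16 degrees, less where a joint would pass 70% of its speed; a pose out of reach is approached as far as the arm can. A call is refused whole if a number of a shift passes 41.7 or a number of a turn 7.16, either way. A call with a gripper value outside its range is refused whole. The fingers move at their own pace and stop on an object; "grip_force" is the grip in N (left out, the last holds). Time passes only in rows, so rows that do not move let the fingers close. It gives the time, the measured TCP pose, the force, the opening and the grip force at its end, in the units of the state.
- env.get_state(): the state, without advancing time (a new reading comes with each control period).
- env.read_camera(name): name is "side" or "top"; returns the picture (384x512x3 uint8, red, green, blue); there is no depth.
- env.get_calibration(name): a dict with "vertical_fov" (degrees; the focal length in pixels is half the picture's height over the tangent of half this angle, whatever the lens; pixels are square), "cx", "cy" (the principal point, pixels), "rvec" (rotation vector, rad) and "tvec" (3), from world to camera coordinates, as OpenCV has them. Camera axes: x right, y down, z forward; pixel columns grow to the right and rows downward; lengths in m; the calibration is good to about 2 mm. A picture is of the moment at which its call begins. get_calibration takes no time and is no camera call.
- env.hand_in(): hands the job in; it is judged then, once.
The state is a dict: "clock": time; "joint_pos": joint angles; "qvel": joint speeds; "tau": joint torques, N m; "tcp_pos": TCP position; "orientation": TCP orientation; "wrist_force": force on the tool from outside, world axes, zero at the start; "ft_torque": the same for the moment, N m; "finger_gap": finger opening in m; "grip_force": force on a finger pad.
Only numpy, scipy, OpenCV 4.12 (cv2) and the standard library are available. Lean on these libraries where they do the work, as an engineer would, in place of code of your own. Each camera call takes 0.05 s, during which the arm holds its last target. There are 200 camera calls.

TASK

Put the green grip away in the grey parts box: pick it up, push it wing-up and lengthways through the sprung two-leaf flap in the lid, and keep lowering it slowly until you feel the sprung floor inside push back; press it there lightly for a moment, never hard. Then let go so that it stays lying wing-up inside, do not drop it, and draw back out so that both leaves swing shut. Treat the box and flap gently and leave the jar, the two tire levers and the wrench alone.

Things in the scene. Friction and masses are not known exactly. Their poses are not given: they have to be found in the camera images.
- grip_center (a point): Centre (half-way up, 21 mm above its underside) of the loose green grip, 100 to 160 g. Its long axis is its y axis, z is up. Lower part: a flat-bottomed bar 26 mm wide (x), 110 mm long (y), 26 mm high, with the wing on top. It starts lying on the shelf with the wing up.
- grip_wing (a point): Middle of the grip's palm wing, 34 mm above the grip's underside: an upright rib along the middle of the bar, 10 mm thick (x), 70 mm long (y), from 26 to 42 mm above the underside. Take the grip here, fingers closing along x with their tips just above the bar, so that the hand stays clear of the lid when the grip is lowered; to let go inside the box, open only a little.
- box: Grey plastic parts box, fixed to the shelf: 160 mm (x) by 180 mm (y) by 135 mm high, walls 4 mm. Origin at the centre of its underside, z up. Out of sight inside is a level, rubber-covered sprung floor from wall to wall. It yields about 1 mm for every 8 N and stops hard after 6 mm. 5 to 10 N is a light press; more than 15 N on the grip is too hard.
- opening (a point): Centre of the opening, level with the lid's top; axes as the box. The opening is 110 mm (x) by 135 mm (y), shut by two black leaves hinged along its long sides (along y): the grip goes in with its y axis along this y, either way round. The hidden floor lies 70 to 90 mm below this point: the level differs each time and is not measured. The leaves can close above a grip lying on it.
- leaf_near (a joint): Angle of the flap leaf hinged on the -x side of the opening (rad): 0 shut and level, to 1.55 swung down into the box; it swings only inwards. 52 mm from hinge to free edge, 131 mm wide, 4 mm thick, slick plastic. A spring shuts it (0.015 N m when shut, 0.06 N m fully open). Pushing the grip through both leaves takes a few newtons.
- leaf_far (a joint): The same for the leaf hinged on the +x side of the opening.
- jar: Closed glass jar of valve caps, 56 mm across, 74 mm high, loose. Origin at the centre of its underside. Leave alone.
- lever_a: Orange tire lever lying flat, about 115 mm long (y), 18 mm wide, 8 mm high, loose. Origin near the middle of its underside. Leave alone.
- lever_b: A second orange tire lever, the same. Leave alone.
- wrench: Chrome pedal wrench lying flat, 280 mm long along its x axis, loose. Origin at its underside. Leave alone.
Mind the look-alikes: they are no part of the job. What is shaped like the part that bears grip_center but blue or pink is not meant.

How it is judged:
By the outcome, as a careful person would: the job done as asked, in the order asked, and still so for the second after the job is handed in, with the robot touching nothing.
It also fails if it takes over 48 s, if anything falls off the work surface, if the arm or the gripper's body presses on something with over 40 N, if the wrist force passes 120 N, or if a joint passes its speed limit or range.

## Working session

There is one attempt and no reset: what is moved stays moved. The work goes in short steps, Python scripts to look and compute and a tool call to move; the robot and the scene stay as the last step left them, time stands still between calls to the robot, and variables do not carry over. Pictures are saved under pics/ and viewed, at most 10 in all, crops included, and the job is handed in when it is done.

Besides the shell and the picture viewer there is one more tool, called after ">>>" in YAML: its name, and indented under it one key for each argument. servo_tool: Moves the arm, as the interface text tells. Its arguments: {"type":"object","properties":{"increments":{"type":"array"},"grip_force":{"type":"number"}},"required":["increments"]}

```bash
mkdir -p pics
python3 - <<'E'
from workcell import env
import cv2
for n in("top","side"):
    im=env.read_camera(n); cv2.imwrite(f"pics/{n}0.png",im[:,:,::-1]); print(env.get_calibration(n))
s=env.get_state(); print(s)
E
```

```text
{'vertical_fov': 45.813128824703924, 'cx': 251.2274457273451, 'cy': 183.70081964024328, 'rvec': array([ 2.15211221, -2.21155317,  0.06101555]), 'tvec': array([0.05307452, 0.58436398, 1.2404928 ])}
{'vertical_fov': 52.30135653370702, 'cx': 247.63763919205306, 'cy': 192.77863617417879, 'rvec': array([ 0.64883865, -2.54237675,  1.32814566]), 'tvec': array([0.51044978, 0.22627301, 0.70863787])}
{'clock': 0.1, 'joint_pos': array([-1.26161277e+00,  3.13943109e-01,  4.51000754e-02,  1.30360224e+00,
       -1.75125174e-06,  1.43121308e+00]), 'qvel': array([-0.00152903, -0.00300131,  0.00198029, -0.00182623,  0.00046711,
       -0.00090552]), 'tau': array([ 3.21976819e-03, -4.81725883e+01,  2.99243778e+01,  1.26943504e-02,
       -8.41667497e-05,  3.59294802e-06]), 'tcp_pos': array([ 0.24932699, -0.51763009,  0.23049097]), 'orientation': array([-8.21436752e-04,  9.74931158e-01,  2.22505186e-01, -7.07041992e-05]), 'wrist_force': array([-0.30474427, -0.74987467, -0.22839929]), 'ft_torque': array([-0.01048655,  0.04787063, -0.00952121]), 'grip_force': 0.0, 'finger_gap': 0.08539278038596641}
```

View pics/top0.png

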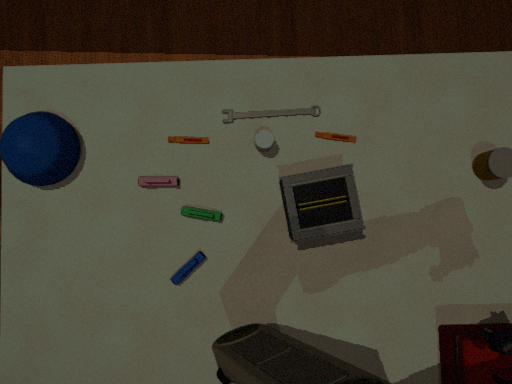

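View pics/side0.png

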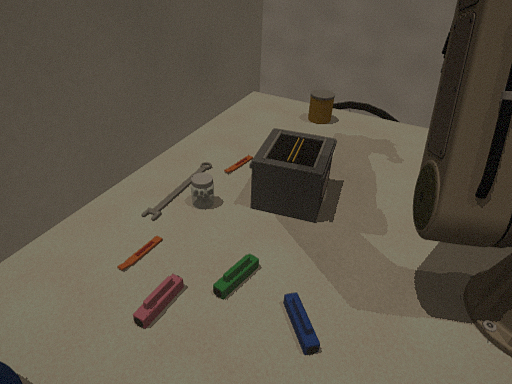

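The top view shows three grip shapes: green (202,214), pink (158,182) and blue (188,268). The green one fits the task. The box opening is near (323,203), with yellow seam lines along the leaf edges.

```bash
cat > h.py <<'E'
import numpy as np, cv2
from workcell import env
def K(n):
    c=env.get_calibration(n); f=192/np.tan(np.radians(c['vertical_fov']/2))
    return np.array([[f,0,c['cx']],[0,f,c['cy']],[0,0,1]]),cv2.Rodrigues(c['rvec'])[0],c['tvec']
def plane(n,uv,z):
    k,R,t=K(n); o=-R.T@t
    d=(R.T@np.linalg.inv(k)@np.c_[np.atleast_2d(uv),np.ones(len(np.atleast_2d(uv)))].T).T
    return o+d*((z-o[2])/d[:,2])[:,None]
def proj(n,P):
    k,R,t=K(n); return cv2.projectPoints(np.float64(P).reshape(-1,3),R,t,k,None)[0][:,0]
def rect(n,mask,z):
    cs=cv2.findContours(mask.astype(np.uint8),0,2)[0]; c=max(cs,key=cv2.contourArea)
    P=plane(n,c[:,0].astype(float),z)[:,:2]
    return cv2.minAreaRect((P*1000).astype(np.float32)),c
E
python3 - <<'E'
from h import *
im=cv2.imread("pics/top0.png"); hsv=cv2.cvtColor(im,cv2.COLOR_BGR2HSV)
H,S,V=cv2.split(hsv)
g=(H>45)&(H<85)&(S>110)
for z in(.0,.026,.042): print(z,rect("top",g,z)[0])
print('cam',-K("top")[1].T@K("top")[2])
sub=np.zeros_like(g); sub[165:245,280:365]=1
y=(H>15)&(H<35)&(S>100)&(V>60)&sub
print('yellow',y.sum(),plane("top",[[np.nonzero(y)[1].mean(),np.nonzero(y)[0].mean()]],.135),rect("top",cv2.dilate(y.astype(np.uint8),np.ones((9,3))),.135)[0])
b=(V<45)&sub; b=cv2.morphologyEx((b|y).astype(np.uint8),cv2.MORPH_CLOSE,np.ones((9,9)))
r,c=rect("top",b,.135); print('open',r,cv2.boundingRect(c))
a=cv2.resize(im[165:250,275:370],None,fx=5,fy=5,interpolation=2); q=cv2.resize(im[200:228,172:232],None,fx=6,fy=6,interpolation=2)
o=np.zeros((600,480,3),np.uint8); o[:425,:475]=a; o[425:593,:360]=q
cv2.imwrite("pics/c1.png",cv2.convertScaleAbs(o,alpha=1.8))
E
```

```text
0.0 ((507.251708984375, 180.83067321777344), (112.01226043701172, 25.323339462280273), 79.0555648803711)
0.026 ((507.1268310546875, 177.6462860107422), (109.73213195800781, 24.80784797668457), 79.0555419921875)
0.042 ((507.04998779296875, 175.68666076660156), (108.32897186279297, 24.49066734313965), 79.05555725097656)
cam [0.50111684 0.0243957  1.27726556]
yellow 80 [[ 0.52609611 -0.13990957  0.135     ]] ((525.8096313476562, -140.21334838867188), (35.504730224609375, 123.48709106445312), 9.058127403259277)
open ((512.4119873046875, -136.94808959960938), (186.7908935546875, 183.31971740722656), 9.179465293884277) (280, 166, 85, 79)
```

View pics/c1.png

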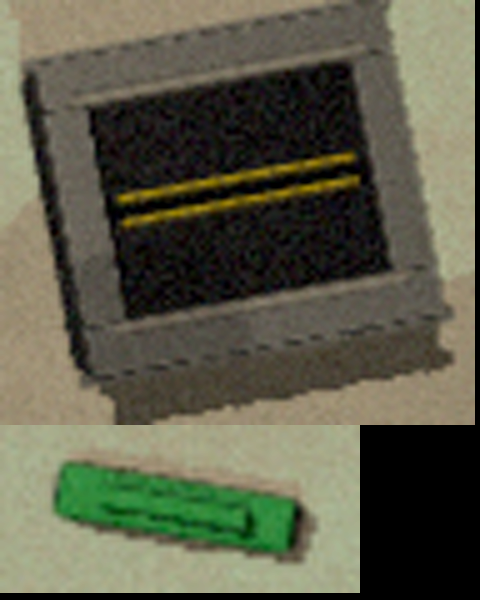

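The crop confirms the green grip, lying wing-up, with its wing visible. The opening corners in the crop are about (90,107), (353,63), (391,270) and (127,320). Next I turn the tool by 53.3° and compute the shift.

>>> servo_tool:
  increments:
    - {"roll": -6.7,"grip": 0}
    - {"roll": -6.7,"grip": 0}
    - {"roll": -6.7,"grip": 0}
    - {"roll": -6.7,"grip": 0}
    - {"roll": -6.7,"grip": 0}
  grip_force: 35

```text
invalid input at $.increments[0]: expected keys grip, x, y, z, roll
```

>>> servo_tool:
  increments:
    - {"roll": -6.7,"grip": 0}
    - {"roll": -6.7,"grip": 0}
    - {"roll": -6.4,"grip": 0}
    - {"roll": 0,"grip": 0}

```text
invalid input at $.increments[0]: expected keys grip, x, y, z, roll
```

```bash
cat >> h.py <<'E'
from scipy.spatial.transform import Rotation as Ro
def go(p,yaw):  # tool-axis shift (mm) to p, roll (deg) to tool-x yaw
    s=env.get_state(); w,x,y,z=s['orientation']; R=Ro.from_quat([x,y,z,w]).as_matrix()
    cur=np.degrees(np.arctan2(R[1,0],R[0,0]))
    print('t',s['clock'],'tcp',s['tcp_pos'].round(4),'F',s['wrist_force'].round(2),'gap',round(s['finger_gap'],4),'tilt',R[:,2].round(3))
    print('shift',(R.T@(np.array(p)-s['tcp_pos'])*1000).round(1),'roll',round((cur-yaw+180)%360-180,2),'yaw',cur)
E
python3 - <<'E'
from h import *
c=np.array([(90,107),(353,63),(391,270),(127,320)])/5+[274.6,164.6]
P=plane("top",c,.135)[:,:2]; print(P,P.mean(0),np.linalg.norm(P-np.roll(P,1,0),axis=1))
y=np.array([(118,200),(354,158),(359,181),(123,223)])/5+[274.6,164.6]
Y=plane("top",y,.135)[:,:2]; print(Y.mean(0)); d=Y[0]-Y[1]; print(np.degrees(np.arctan2(d[1],d[0])))
im=cv2.imread("pics/side0.png"); H,S,V=cv2.split(cv2.cvtColor(im,cv2.COLOR_BGR2HSV))
cc=max(cv2.findContours(((H>45)&(H<85)&(S>110)).astype(np.uint8),0,2)[0],key=cv2.contourArea)
print('side green centre',cv2.minAreaRect(cc)[0],'pred',proj("side",[.507,.179,.021]))
go([.507,.179,.231],79.06)
E
```

```text
[[ 0.56918293 -0.06793852]
 [ 0.58770709 -0.20081828]
 [ 0.48342012 -0.2155505 ]
 [ 0.46202987 -0.08290109]] [ 0.525585  -0.1418021] [0.10819268 0.13416473 0.10532241 0.13436297]
[ 0.52519245 -0.14094   ]
98.53030514004773
side green centre (236.1827392578125, 273.806884765625) pred [[236.89458088 272.06711853]]
t 0.1 tcp [ 0.2493 -0.5176  0.2305] F [-0.3  -0.75 -0.23] gap 0.0854 tilt [-0.001  0.002 -1.   ]
shift [ 5.344e+02 -5.159e+02  5.000e-01] roll -53.35 yaw 25.712432961998374
```

>>> servo_tool:
  increments:
    - {"grip": 0,"x": 0,"y": 0,"z": 0,"roll": -6.7}
    - {"grip": 0,"x": 0,"y": 0,"z": 0,"roll": -6.7}
    - {"grip": 0,"x": 0,"y": 0,"z": 0,"roll": -6.7}
    - {"grip": 0,"x": 0,"y": 0,"z": 0,"roll": -6.7}
    - {"grip": 0,"x": 0,"y": 0,"z": 0,"roll": -6.7}
  grip_force: 35

```text
clock: 0.52
tcp_pos: [0.2493, -0.5178, 0.2308]
orientation: [-0.001, 0.868, 0.497, 0.0]
wrist_force: [0.1, 0.2, -0.8]
finger_gap: 0.0854
grip_force: 0.0
```

>>> servo_tool:
  increments:
    - {"grip": 0,"x": 0,"y": 0,"z": 0,"roll": -6.7}
    - {"grip": 0,"x": 0,"y": 0,"z": 0,"roll": -6.7}
    - {"grip": 0,"x": 0,"y": 0,"z": 0,"roll": -6.4}
    - {"grip": 0,"x": 0,"y": 0,"z": 0,"roll": 0}

```text
clock: 0.85
tcp_pos: [0.2494, -0.5178, 0.2308]
orientation: [-0.0, 0.771, 0.637, 0.0]
wrist_force: [0.2, 1.2, 0.5]
finger_gap: 0.0857
grip_force: 0.0
```

```bash
python3 -c "
from h import *
go([.507,.179,.231],79.06)"
```

```text
t 0.85 tcp [ 0.2494 -0.5178  0.2308] F [0.17 1.18 0.55] gap 0.0857 tilt [-0.     0.001 -1.   ]
shift [7.328e+02 1.221e+02 4.000e-01] roll 0.11 yaw 79.16971701700881
```

>>> servo_tool:
  increments:
    - {"grip": 0,"x": 36,"y": 6,"z": 0,"roll": 0}
    - {"grip": 0,"x": 36,"y": 6,"z": 0,"roll": 0}
    - {"grip": 0,"x": 36,"y": 6,"z": 0,"roll": 0}
    - {"grip": 0,"x": 36,"y": 6,"z": 0,"roll": 0}
    - {"grip": 0,"x": 36,"y": 6,"z": 0,"roll": 0}

```text
clock: 1.27
tcp_pos: [0.3133, -0.3454, 0.2309]
orientation: [-0.0, 0.773, 0.635, 0.0]
wrist_force: [0.0, 0.3, 0.3]
finger_gap: 0.0852
grip_force: 0.0
```

>>> servo_tool:
  increments:
    - {"grip": 0,"x": 36,"y": 6,"z": 0,"roll": 0}
    - {"grip": 0,"x": 36,"y": 6,"z": 0,"roll": 0}
    - {"grip": 0,"x": 36,"y": 6,"z": 0,"roll": 0}
    - {"grip": 0,"x": 36,"y": 6,"z": 0,"roll": 0}
    - {"grip": 0,"x": 36,"y": 6,"z": 0,"roll": 0}

```text
clock: 1.68
tcp_pos: [0.3771, -0.1744, 0.2313]
orientation: [0.0, 0.773, 0.635, 0.0]
wrist_force: [0.5, -0.0, 0.2]
finger_gap: 0.0853
grip_force: 0.0
```

>>> servo_tool:
  increments:
    - {"grip": 0,"x": 36,"y": 6,"z": 0,"roll": 0}
    - {"grip": 0,"x": 36,"y": 6,"z": 0,"roll": 0}
    - {"grip": 0,"x": 36,"y": 6,"z": 0,"roll": 0}
    - {"grip": 0,"x": 36,"y": 6,"z": 0,"roll": 0}
    - {"grip": 0,"x": 36,"y": 6,"z": 0,"roll": 0}

```text
clock: 2.1
tcp_pos: [0.4408, -0.0033, 0.2313]
orientation: [0.0, 0.773, 0.635, -0.0]
wrist_force: [0.5, 0.1, -0.1]
finger_gap: 0.0855
grip_force: 0.0
```

>>> servo_tool:
  increments:
    - {"grip": 0,"x": 36,"y": 6,"z": 0,"roll": 0}
    - {"grip": 0,"x": 36,"y": 6,"z": 0,"roll": 0}
    - {"grip": 0,"x": 36,"y": 6,"z": 0,"roll": 0}
    - {"grip": 0,"x": 36,"y": 6,"z": 0,"roll": 0}
    - {"grip": 0,"x": 0,"y": 0,"z": 0,"roll": 0}

```text
clock: 2.52
tcp_pos: [0.4932, 0.1367, 0.2308]
orientation: [-0.0, 0.771, 0.637, 0.001]
wrist_force: [1.1, -0.1, -0.3]
finger_gap: 0.0855
grip_force: 0.0
```

```bash
python3 -c "
from h import *
go([.507,.179,.029],79.06)"
```

```text
t 2.5167 tcp [0.4932 0.1367 0.2308] F [ 1.09 -0.07 -0.32] gap 0.0855 tilt [ 0.001  0.002 -1.   ]
shift [ 43.7   5.4 201.9] roll 0.08 yaw 79.1448632299103
```

>>> servo_tool:
  increments:
    - {"grip": 0.4,"x": 22,"y": 2.7,"z": 20,"roll": 0}
    - {"grip": 0.4,"x": 21.7,"y": 2.7,"z": 25,"roll": 0}
    - {"grip": 0.4,"x": 0,"y": 0,"z": 35,"roll": 0}
    - {"grip": 0.4,"x": 0,"y": 0,"z": 35,"roll": 0}
    - {"grip": 0.4,"x": 0,"y": 0,"z": 25,"roll": 0}

```text
clock: 2.93
tcp_pos: [0.5037, 0.1736, 0.0882]
orientation: [-0.001, 0.772, 0.635, -0.001]
wrist_force: [0.0, 0.6, -0.7]
finger_gap: 0.0516
grip_force: 0.0
```

>>> servo_tool:
  increments:
    - {"grip": 0.4,"x": 0,"y": 0,"z": 0,"roll": 0}
    - {"grip": 0.4,"x": 0,"y": 0,"z": 0,"roll": 0}

```text
clock: 3.1
tcp_pos: [0.5039, 0.1731, 0.0902]
orientation: [-0.001, 0.772, 0.635, -0.002]
wrist_force: [1.0, 0.4, 1.0]
finger_gap: 0.0507
grip_force: 0.0
```

Run:
```python
from h import *
go([.507,.179,.029],79.06)
a=env.read_camera("side")[:,:,::-1]; b=env.read_camera("top")[:,:,::-1]
cv2.imwrite("pics/c2.png",cv2.convertScaleAbs(np.hstack([cv2.resize(a[190:320,170:300],(520,520)),cv2.resize(b[180:250,167:237],(280,280)).copy() if 0 else cv2.copyMakeBorder(cv2.resize(b[180:250,167:237],(280,280)),0,240,0,0,0)]),alpha=1.8))
```

```text
t 3.1 tcp [0.5039 0.1731 0.0902] F [1.   0.41 0.98] gap 0.0507 tilt [-0.004 -0.001 -1.   ]
shift [ 6.5  2.1 61.2] roll -0.16 yaw 78.89806354666659
```

View pics/c2.png

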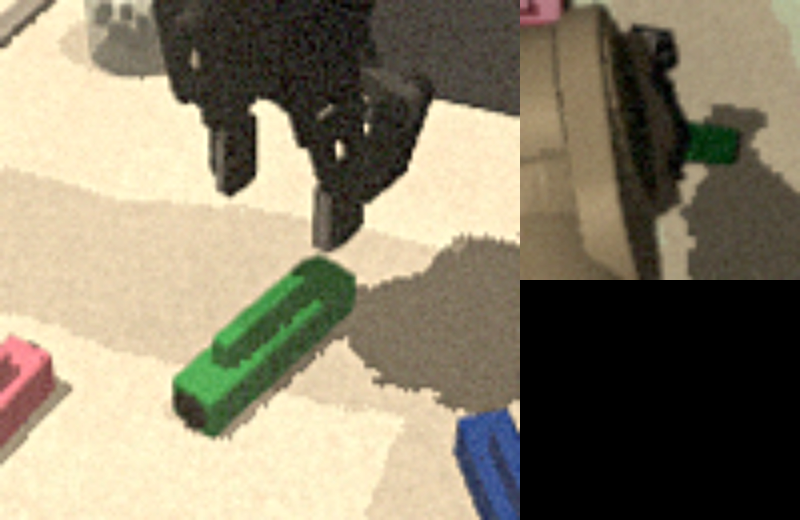

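The fingers straddle the wing above the green grip, which sits at about (265,340) in the crop. I go down with the small correction.

>>> servo_tool:
  increments:
    - {"grip": 0.4,"x": 6.5,"y": 2,"z": 20,"roll": 0}
    - {"grip": 0.4,"x": 0,"y": 0,"z": 20,"roll": 0}
    - {"grip": 0.4,"x": 0,"y": 0,"z": 12,"roll": 0}
    - {"grip": 0.4,"x": 0,"y": 0,"z": 6,"roll": 0}
    - {"grip": 0.4,"x": 0,"y": 0,"z": 0,"roll": 0}

```text
clock: 3.62
tcp_pos: [0.5091, 0.1794, 0.0339]
orientation: [0.0, 0.772, 0.636, 0.0]
wrist_force: [-0.3, -0.3, -0.4]
finger_gap: 0.0513
grip_force: 0.0
```

>>> servo_tool:
  increments:
    - {"grip": 0.4,"x": 0,"y": 0,"z": 0,"roll": 0}
    - {"grip": 0.4,"x": 0,"y": 0,"z": 0,"roll": 0}

```text
clock: 3.78
tcp_pos: [0.51, 0.1797, 0.035]
orientation: [0.001, 0.772, 0.636, 0.001]
wrist_force: [-0.4, 0.5, -0.1]
finger_gap: 0.0513
grip_force: 0.0
```

>>> servo_tool:
  increments:
    - {"grip": 0.4,"x": 0,"y": -2.5,"z": 4,"roll": 0}
    - {"grip": 0.4,"x": 0,"y": 0,"z": 1.5,"roll": 0}
    - {"grip": 0.7,"x": 0,"y": 0,"z": 0,"roll": 0}
    - {"grip": 0.75,"x": 0,"y": 0,"z": 0,"roll": 0}
    - {"grip": 0.8,"x": 0,"y": 0,"z": 0,"roll": 0}

```text
clock: 4.2
tcp_pos: [0.5061, 0.18, 0.0278]
orientation: [0.0, 0.772, 0.636, 0.0]
wrist_force: [-0.4, 0.6, -0.2]
finger_gap: 0.0174
grip_force: 0.0
```

>>> servo_tool:
  increments:
    - {"grip": 0.85,"x": 0,"y": 0,"z": 0,"roll": 0}
    - {"grip": 0.9,"x": 0,"y": 0,"z": 0,"roll": 0}
    - {"grip": 1,"x": 0,"y": 0,"z": 0,"roll": 0}
    - {"grip": 1,"x": 0,"y": 0,"z": 0,"roll": 0}
    - {"grip": 1,"x": 0,"y": 0,"z": 0,"roll": 0}

```text
clock: 4.62
tcp_pos: [0.5062, 0.18, 0.0278]
orientation: [0.0, 0.772, 0.636, 0.0]
wrist_force: [0.5, 0.0, -0.0]
finger_gap: 0.009
grip_force: 36.9
```

>>> servo_tool:
  increments:
    - {"grip": 1,"x": 0,"y": 0,"z": 0,"roll": 0}
    - {"grip": 1,"x": 0,"y": 0,"z": 0,"roll": 0}
    - {"grip": 1,"x": 0,"y": 0,"z": 0,"roll": 0}

```text
clock: 4.87
tcp_pos: [0.5062, 0.18, 0.0278]
orientation: [0.0, 0.772, 0.636, 0.0]
wrist_force: [0.1, -0.0, -0.8]
finger_gap: 0.0089
grip_force: 36.9
```

Grip held (gap 9 mm, 37 N). Now I lift and turn.

>>> servo_tool:
  increments:
    - {"grip": 1,"x": 0,"y": 0,"z": -10,"roll": 0}
    - {"grip": 1,"x": 0,"y": 0,"z": -25,"roll": 0}
    - {"grip": 1,"x": 0,"y": 0,"z": -35,"roll": -3}
    - {"grip": 1,"x": 0,"y": 0,"z": -35,"roll": -4}
    - {"grip": 1,"x": 0,"y": 0,"z": -35,"roll": -4}

```text
clock: 5.28
tcp_pos: [0.5052, 0.1799, 0.1695]
orientation: [-0.0, 0.706, 0.708, -0.001]
wrist_force: [-0.4, -0.3, -0.8]
finger_gap: 0.0089
grip_force: 36.8
```

>>> servo_tool:
  increments:
    - {"grip": 1,"x": 0,"y": 0,"z": -30,"roll": -4}
    - {"grip": 1,"x": 0,"y": 0,"z": -20,"roll": -3}
    - {"grip": 1,"x": 0,"y": 0,"z": -10,"roll": -1.5}
    - {"grip": 1,"x": 0,"y": 0,"z": 0,"roll": 0}
    - {"grip": 1,"x": 0,"y": 0,"z": 0,"roll": 0}

```text
clock: 5.7
tcp_pos: [0.5061, 0.18, 0.2284]
orientation: [0.0, 0.653, 0.757, 0.0]
wrist_force: [0.3, -0.8, -1.9]
finger_gap: 0.0087
grip_force: 36.8
```

Run:
```python
from h import *
go([.5255,-.141,.225],98.6)
a=env.read_camera("side")[:,:,::-1]
cv2.imwrite("pics/c3.png",cv2.convertScaleAbs(cv2.resize(a[80:310,150:400],(750,690))[:600],alpha=1.8))
```

```text
t 5.7 tcp [0.5061 0.18   0.2284] F [ 0.31 -0.79 -1.95] gap 0.0087 tilt [ 0.001  0.    -1.   ]
shift [-320.4  -28.1    3.3] roll -0.13 yaw 98.46984958229912
```

View pics/c3.png

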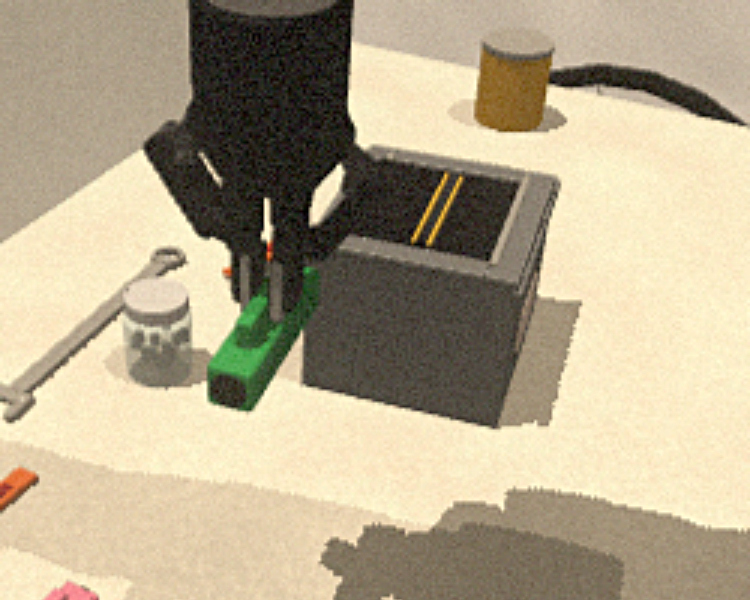

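The grip is held level and wing-up at crop (265,340), and the box's yellow seam is at (440,210). I check the centring along its length against its end face, crop (209,402)–(250,408).

Run:
```python
from h import *
t=np.array([.5061,.18,.2284]); a=np.radians(98.5); y=np.array([np.cos(a),np.sin(a),0]); x=np.array([y[1],-y[0],0])
for L in(.045,.055,.065): print(L,proj("side",[t+L*y+s*.013*x-[0,0,.0278] for s in(-1,1)]).round(1))
print('meas',[219.7,214],[233.3,216])
c=np.array([.5255,-.141,.135]);a=np.radians(98.6);y=np.array([np.cos(a),np.sin(a),0]);x=np.array([y[1],-y[0],0])
print('seam ends',((proj("side",[c+.06*y,c-.06*y,c+.0675*y+.055*x,c+.0675*y-.055*x,c-.0675*y+.055*x,c-.0675*y-.055*x])-[150,80])*3).round())
```

```text
0.045 [[235.7 214.4]
 [220.3 210.7]]
0.055 [[233.4 218.1]
 [217.9 214.3]]
0.065 [[231.1 222. ]
 [215.3 218.1]]
meas [219.7, 214] [233.3, 216]
seam ends [[420. 241.]
 [456. 172.]
 [347. 232.]
 [490. 260.]
 [394. 157.]
 [523. 180.]]
```

>>> servo_tool:
  increments:
    - {"grip": 1,"x": -20,"y": -2,"z": 0,"roll": 0}
    - {"grip": 1,"x": -34,"y": -3,"z": 0,"roll": 0}
    - {"grip": 1,"x": -34,"y": -3,"z": 0,"roll": 0}
    - {"grip": 1,"x": -34,"y": -3,"z": 0,"roll": 0}
    - {"grip": 1,"x": -34,"y": -3,"z": 0,"roll": 0}

```text
clock: 6.17
tcp_pos: [0.5141, 0.0225, 0.226]
orientation: [-0.001, 0.653, 0.758, -0.001]
wrist_force: [1.8, 0.2, -1.3]
finger_gap: 0.0088
grip_force: 36.8
```

>>> servo_tool:
  increments:
    - {"grip": 1,"x": -34,"y": -3,"z": 0,"roll": 0}
    - {"grip": 1,"x": -34,"y": -3,"z": 0,"roll": 0}
    - {"grip": 1,"x": -34,"y": -3,"z": 0,"roll": 0}
    - {"grip": 1,"x": -34,"y": -3,"z": 0,"roll": 0}
    - {"grip": 1,"x": -22,"y": -2,"z": 0,"roll": 0}

```text
clock: 6.58
tcp_pos: [0.5239, -0.1374, 0.2259]
orientation: [-0.001, 0.654, 0.757, -0.001]
wrist_force: [-0.3, -0.2, -1.4]
finger_gap: 0.0089
grip_force: 36.8
```

>>> servo_tool:
  increments:
    - {"grip": 1,"x": 0,"y": 0,"z": 0,"roll": 0}
    - {"grip": 1,"x": 0,"y": 0,"z": 0,"roll": 0}
    - {"grip": 1,"x": 0,"y": 0,"z": 0,"roll": 0}

```text
clock: 6.83
tcp_pos: [0.524, -0.134, 0.2265]
orientation: [-0.001, 0.653, 0.757, -0.0]
wrist_force: [0.3, 1.1, -1.7]
finger_gap: 0.0088
grip_force: 36.8
```

Run:
```python
from h import *
go([.5255,-.141,.18],98.6)
a=env.read_camera("side")[:,:,::-1]
cv2.imwrite("pics/c4.png",cv2.convertScaleAbs(cv2.resize(a[50:230,220:370],(600,720))[120:],alpha=1.8))
```

```text
t 6.8333 tcp [ 0.524  -0.134   0.2265] F [ 0.28  1.07 -1.7 ] gap 0.0088 tilt [-0.003  0.001 -1.   ]
shift [-7.2  0.6 46.5] roll -0.12 yaw 98.48269500418385
```

View pics/c4.png

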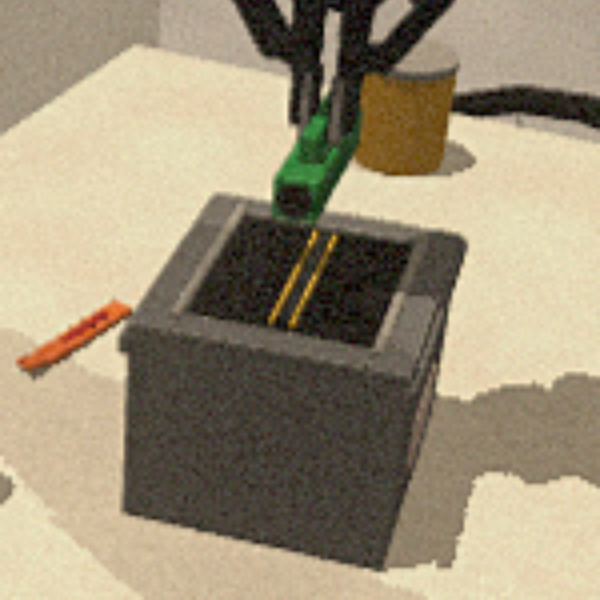

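The grip hangs above the flap at crop (310,175). The seam is at (300,280), matching the prediction to about a pixel. I correct by -5 mm and go down to just above the lid.

>>> servo_tool:
  increments:
    - {"grip": 1,"x": -5,"y": 0.6,"z": 10,"roll": 0}
    - {"grip": 1,"x": 0,"y": 0,"z": 20,"roll": 0}
    - {"grip": 1,"x": 0,"y": 0,"z": 16,"roll": 0}
    - {"grip": 1,"x": 0,"y": 0,"z": 6,"roll": 0}
    - {"grip": 1,"x": 0,"y": 0,"z": 0,"roll": 0}

```text
clock: 7.3
tcp_pos: [0.5249, -0.1382, 0.1736]
orientation: [-0.002, 0.652, 0.758, -0.001]
wrist_force: [0.3, 0.4, -1.2]
finger_gap: 0.009
grip_force: 36.7
```

>>> servo_tool:
  increments:
    - {"grip": 1,"x": 0,"y": 0,"z": 0,"roll": 0}
    - {"grip": 1,"x": 0,"y": 0,"z": 0,"roll": 0}
    - {"grip": 1,"x": 0,"y": 0,"z": 0,"roll": 0}

```text
clock: 7.55
tcp_pos: [0.527, -0.1397, 0.1769]
orientation: [0.001, 0.653, 0.758, 0.0]
wrist_force: [-0.1, -0.5, -1.1]
finger_gap: 0.0089
grip_force: 36.7
```

Run:
```python
from h import *
go([.5255,-.140,.163],98.6)
```

```text
t 7.55 tcp [ 0.527  -0.1397  0.1769] F [-0.11 -0.55 -1.08] gap 0.0089 tilt [ 0.002 -0.001 -1.   ]
shift [-0.1 -1.6 13.9] roll -0.06 yaw 98.53538533036307
```

>>> servo_tool:
  increments:
    - {"grip": 1,"x": 0,"y": -1.5,"z": 5,"roll": 0}
    - {"grip": 1,"x": 0,"y": 0,"z": 5,"roll": 0}
    - {"grip": 1,"x": 0,"y": 0,"z": 4,"roll": 0}
    - {"grip": 1,"x": 0,"y": 0,"z": 4,"roll": 0}
    - {"grip": 1,"x": 0,"y": 0,"z": 4,"roll": 0}

```text
clock: 7.97
tcp_pos: [0.5247, -0.1398, 0.1533]
orientation: [-0.0, 0.653, 0.758, -0.0]
wrist_force: [0.1, 0.1, -0.0]
finger_gap: 0.0088
grip_force: 36.9
```

>>> servo_tool:
  increments:
    - {"grip": 1,"x": 0,"y": 0,"z": 4,"roll": 0}
    - {"grip": 1,"x": 0,"y": 0,"z": 4,"roll": 0}
    - {"grip": 1,"x": 0,"y": 0,"z": 4,"roll": 0}
    - {"grip": 1,"x": 0,"y": 0,"z": 4,"roll": 0}
    - {"grip": 1,"x": 0,"y": 0,"z": 4,"roll": 0}

```text
clock: 8.38
tcp_pos: [0.5248, -0.1398, 0.1334]
orientation: [0.0, 0.653, 0.758, 0.0]
wrist_force: [0.1, 0.3, -0.3]
finger_gap: 0.0089
grip_force: 37.0
```

>>> servo_tool:
  increments:
    - {"grip": 1,"x": 0,"y": 0,"z": 4,"roll": 0}
    - {"grip": 1,"x": 0,"y": 0,"z": 4,"roll": 0}
    - {"grip": 1,"x": 0,"y": 0,"z": 4,"roll": 0}
    - {"grip": 1,"x": 0,"y": 0,"z": 0,"roll": 0}

```text
clock: 8.72
tcp_pos: [0.5243, -0.1396, 0.1207]
orientation: [-0.001, 0.653, 0.758, -0.0]
wrist_force: [-0.0, 0.5, -1.8]
finger_gap: 0.0089
grip_force: 36.7
```

>>> servo_tool:
  increments:
    - {"grip": 1,"x": 0,"y": 0,"z": 4,"roll": 0}
    - {"grip": 1,"x": 0,"y": 0,"z": 4,"roll": 0}
    - {"grip": 1,"x": 0,"y": 0,"z": 4,"roll": 0}
    - {"grip": 1,"x": 0,"y": 0,"z": 4,"roll": 0}
    - {"grip": 1,"x": 0,"y": 0,"z": 3,"roll": 0}

```text
clock: 9.13
tcp_pos: [0.5248, -0.1397, 0.1023]
orientation: [-0.0, 0.653, 0.758, 0.0]
wrist_force: [0.1, 0.1, -0.7]
finger_gap: 0.0089
grip_force: 37.2
```

>>> servo_tool:
  increments:
    - {"grip": 1,"x": 0,"y": 0,"z": 0,"roll": 0}
    - {"grip": 1,"x": 0,"y": 0,"z": 0,"roll": 0}

```text
clock: 9.3
tcp_pos: [0.5249, -0.1397, 0.1026]
orientation: [-0.0, 0.653, 0.758, 0.0]
wrist_force: [0.6, 0.0, -1.5]
finger_gap: 0.009
grip_force: 37.2
```

>>> servo_tool:
  increments:
    - {"grip": 1,"x": 0,"y": 0,"z": 1,"roll": 0}
    - {"grip": 1,"x": 0,"y": 0,"z": 1,"roll": 0}
    - {"grip": 1,"x": 0,"y": 0,"z": 1,"roll": 0}
    - {"grip": 1,"x": 0,"y": 0,"z": 0,"roll": 0}

```text
clock: 9.63
tcp_pos: [0.5248, -0.1398, 0.0997]
orientation: [0.0, 0.653, 0.758, -0.0]
wrist_force: [0.7, 0.2, -1.0]
finger_gap: 0.0091
grip_force: 38.2
```

>>> servo_tool:
  increments:
    - {"grip": 1,"x": 0,"y": 0,"z": 1,"roll": 0}
    - {"grip": 1,"x": 0,"y": 0,"z": 1,"roll": 0}
    - {"grip": 1,"x": 0,"y": 0,"z": 1,"roll": 0}
    - {"grip": 1,"x": 0,"y": 0,"z": 1,"roll": 0}
    - {"grip": 1,"x": 0,"y": 0,"z": 0,"roll": 0}

```text
clock: 10.05
tcp_pos: [0.5245, -0.1398, 0.0955]
orientation: [-0.0, 0.653, 0.758, -0.0]
wrist_force: [-0.0, 0.3, 0.2]
finger_gap: 0.0088
grip_force: 37.8
```

>>> servo_tool:
  increments:
    - {"grip": 1,"x": 0,"y": 0,"z": 0.6,"roll": 0}
    - {"grip": 1,"x": 0,"y": 0,"z": 0.6,"roll": 0}
    - {"grip": 1,"x": 0,"y": 0,"z": 0,"roll": 0}
    - {"grip": 1,"x": 0,"y": 0,"z": 0,"roll": 0}

```text
clock: 10.38
tcp_pos: [0.5247, -0.1398, 0.0945]
orientation: [-0.0, 0.653, 0.758, -0.0]
wrist_force: [0.5, -0.4, -1.0]
finger_gap: 0.0088
grip_force: 37.8
```

>>> servo_tool:
  increments:
    - {"grip": 1,"x": 0,"y": 0,"z": 0.6,"roll": 0}
    - {"grip": 1,"x": 0,"y": 0,"z": 0.6,"roll": 0}
    - {"grip": 1,"x": 0,"y": 0,"z": 0,"roll": 0}
    - {"grip": 1,"x": 0,"y": 0,"z": 0,"roll": 0}

```text
clock: 10.72
tcp_pos: [0.5247, -0.1398, 0.0933]
orientation: [-0.0, 0.653, 0.758, -0.0]
wrist_force: [0.4, -0.5, -1.1]
finger_gap: 0.0086
grip_force: 38.0
```

>>> servo_tool:
  increments:
    - {"grip": 1,"x": 0,"y": 0,"z": 0.6,"roll": 0}
    - {"grip": 1,"x": 0,"y": 0,"z": 0.6,"roll": 0}
    - {"grip": 1,"x": 0,"y": 0,"z": 0,"roll": 0}
    - {"grip": 1,"x": 0,"y": 0,"z": 0,"roll": 0}

```text
clock: 11.05
tcp_pos: [0.5247, -0.1398, 0.0921]
orientation: [-0.0, 0.653, 0.758, -0.0]
wrist_force: [0.2, -0.3, -0.4]
finger_gap: 0.0089
grip_force: 38.0
```

>>> servo_tool:
  increments:
    - {"grip": 1,"x": 0,"y": 0,"z": 0.6,"roll": 0}
    - {"grip": 1,"x": 0,"y": 0,"z": 0.6,"roll": 0}
    - {"grip": 1,"x": 0,"y": 0,"z": 0,"roll": 0}
    - {"grip": 1,"x": 0,"y": 0,"z": 0,"roll": 0}

```text
clock: 11.38
tcp_pos: [0.5247, -0.1398, 0.0909]
orientation: [-0.0, 0.653, 0.758, -0.0]
wrist_force: [-0.6, -0.5, -1.3]
finger_gap: 0.0092
grip_force: 38.0
```

>>> servo_tool:
  increments:
    - {"grip": 1,"x": 0,"y": 0,"z": 0.6,"roll": 0}
    - {"grip": 1,"x": 0,"y": 0,"z": 0.6,"roll": 0}
    - {"grip": 1,"x": 0,"y": 0,"z": 0,"roll": 0}
    - {"grip": 1,"x": 0,"y": 0,"z": 0,"roll": 0}

```text
clock: 11.72
tcp_pos: [0.5247, -0.1398, 0.0897]
orientation: [-0.0, 0.653, 0.758, -0.0]
wrist_force: [0.7, -0.0, -0.6]
finger_gap: 0.0092
grip_force: 38.0
```

>>> servo_tool:
  increments:
    - {"grip": 1,"x": 0,"y": 0,"z": 0.6,"roll": 0}
    - {"grip": 1,"x": 0,"y": 0,"z": 0.6,"roll": 0}
    - {"grip": 1,"x": 0,"y": 0,"z": 0,"roll": 0}
    - {"grip": 1,"x": 0,"y": 0,"z": 0,"roll": 0}

```text
clock: 12.05
tcp_pos: [0.5248, -0.1398, 0.0885]
orientation: [0.0, 0.653, 0.758, -0.0]
wrist_force: [0.4, -0.3, -0.7]
finger_gap: 0.0089
grip_force: 38.0
```

>>> servo_tool:
  increments:
    - {"grip": 1,"x": 0,"y": 0,"z": 0.6,"roll": 0}
    - {"grip": 1,"x": 0,"y": 0,"z": 0.6,"roll": 0}
    - {"grip": 1,"x": 0,"y": 0,"z": 0,"roll": 0}
    - {"grip": 1,"x": 0,"y": 0,"z": 0,"roll": 0}

```text
clock: 12.38
tcp_pos: [0.5248, -0.1398, 0.0873]
orientation: [0.0, 0.653, 0.758, -0.0]
wrist_force: [0.3, -0.7, -1.0]
finger_gap: 0.009
grip_force: 38.1
```

>>> servo_tool:
  increments:
    - {"grip": 1,"x": 0,"y": 0,"z": 0.6,"roll": 0}
    - {"grip": 1,"x": 0,"y": 0,"z": 0.6,"roll": 0}
    - {"grip": 1,"x": 0,"y": 0,"z": 0,"roll": 0}
    - {"grip": 1,"x": 0,"y": 0,"z": 0,"roll": 0}

```text
clock: 12.72
tcp_pos: [0.5247, -0.1398, 0.0861]
orientation: [-0.0, 0.653, 0.758, -0.0]
wrist_force: [0.7, -1.1, -0.7]
finger_gap: 0.0092
grip_force: 38.2
```

>>> servo_tool:
  increments:
    - {"grip": 1,"x": 0,"y": 0,"z": 0.6,"roll": 0}
    - {"grip": 1,"x": 0,"y": 0,"z": 0.6,"roll": 0}
    - {"grip": 1,"x": 0,"y": 0,"z": 0,"roll": 0}
    - {"grip": 1,"x": 0,"y": 0,"z": 0,"roll": 0}

```text
clock: 13.05
tcp_pos: [0.5247, -0.1398, 0.0849]
orientation: [-0.0, 0.653, 0.758, -0.0]
wrist_force: [-1.2, 0.6, -0.7]
finger_gap: 0.0087
grip_force: 38.3
```

>>> servo_tool:
  increments:
    - {"grip": 1,"x": 0,"y": 0,"z": 0.6,"roll": 0}
    - {"grip": 1,"x": 0,"y": 0,"z": 0.6,"roll": 0}
    - {"grip": 1,"x": 0,"y": 0,"z": 0,"roll": 0}
    - {"grip": 1,"x": 0,"y": 0,"z": 0,"roll": 0}

```text
clock: 13.38
tcp_pos: [0.5248, -0.1398, 0.0837]
orientation: [0.0, 0.653, 0.758, -0.0]
wrist_force: [-0.1, 0.1, -1.3]
finger_gap: 0.009
grip_force: 38.2
```

>>> servo_tool:
  increments:
    - {"grip": 1,"x": 0,"y": 0,"z": 0.6,"roll": 0}
    - {"grip": 1,"x": 0,"y": 0,"z": 0.6,"roll": 0}
    - {"grip": 1,"x": 0,"y": 0,"z": 0,"roll": 0}
    - {"grip": 1,"x": 0,"y": 0,"z": 0,"roll": 0}

```text
clock: 13.72
tcp_pos: [0.5248, -0.1398, 0.0825]
orientation: [0.0, 0.653, 0.758, -0.0]
wrist_force: [0.9, -0.3, -2.2]
finger_gap: 0.0089
grip_force: 38.2
```

>>> servo_tool:
  increments:
    - {"grip": 1,"x": 0,"y": 0,"z": 0.6,"roll": 0}
    - {"grip": 1,"x": 0,"y": 0,"z": 0.6,"roll": 0}
    - {"grip": 1,"x": 0,"y": 0,"z": 0,"roll": 0}
    - {"grip": 1,"x": 0,"y": 0,"z": 0,"roll": 0}

```text
clock: 14.05
tcp_pos: [0.5249, -0.1398, 0.0817]
orientation: [0.0, 0.653, 0.758, 0.0]
wrist_force: [-1.0, 0.3, 2.8]
finger_gap: 0.0089
grip_force: 39.0
```

Contact felt, about 4 N. I add a little more and hold.

>>> servo_tool:
  increments:
    - {"grip": 1,"x": 0,"y": 0,"z": 0.4,"roll": 0}
    - {"grip": 1,"x": 0,"y": 0,"z": 0,"roll": 0}
    - {"grip": 1,"x": 0,"y": 0,"z": 0,"roll": 0}

```text
clock: 14.3
tcp_pos: [0.5249, -0.1398, 0.0814]
orientation: [0.0, 0.653, 0.758, 0.0]
wrist_force: [-1.4, 0.4, 5.1]
finger_gap: 0.0087
grip_force: 38.8
```

>>> servo_tool:
  increments:
    - {"grip": 1,"x": 0,"y": 0,"z": 0.2,"roll": 0}
    - {"grip": 1,"x": 0,"y": 0,"z": 0,"roll": 0}
    - {"grip": 1,"x": 0,"y": 0,"z": 0,"roll": 0}
    - {"grip": 1,"x": 0,"y": 0,"z": 0,"roll": 0}
    - {"grip": 1,"x": 0,"y": 0,"z": 0,"roll": 0}

```text
clock: 14.72
tcp_pos: [0.5249, -0.1398, 0.0813]
orientation: [0.0, 0.653, 0.758, 0.0]
wrist_force: [-2.7, 1.0, 6.1]
finger_gap: 0.0092
grip_force: 39.1
```

>>> servo_tool:
  increments:
    - {"grip": 1,"x": 0,"y": 0,"z": 0,"roll": 0}
    - {"grip": 1,"x": 0,"y": 0,"z": 0,"roll": 0}
    - {"grip": 1,"x": 0,"y": 0,"z": 0,"roll": 0}
    - {"grip": 1,"x": 0,"y": 0,"z": 0,"roll": 0}

```text
clock: 15.05
tcp_pos: [0.5249, -0.1398, 0.0813]
orientation: [0.0, 0.653, 0.758, 0.0]
wrist_force: [-1.4, 1.3, 6.2]
finger_gap: 0.0092
grip_force: 39.1
```

Pressed at about 7 N for 0.7 s. I ease off and open a little.

>>> servo_tool:
  increments:
    - {"grip": 1,"x": 0,"y": 0,"z": -0.5,"roll": 0}
    - {"grip": 1,"x": 0,"y": 0,"z": 0,"roll": 0}
    - {"grip": 0.87,"x": 0,"y": 0,"z": 0,"roll": 0}
    - {"grip": 0.84,"x": 0,"y": 0,"z": 0,"roll": 0}
    - {"grip": 0.8,"x": 0,"y": 0,"z": 0,"roll": 0}

```text
clock: 15.47
tcp_pos: [0.5244, -0.1398, 0.0808]
orientation: [-0.0, 0.653, 0.758, -0.0]
wrist_force: [-0.5, -1.7, -0.1]
finger_gap: 0.0172
grip_force: 1.2
```

>>> servo_tool:
  increments:
    - {"grip": 0.78,"x": 0,"y": 0,"z": 0,"roll": 0}
    - {"grip": 0.78,"x": 0,"y": 0,"z": 0,"roll": 0}
    - {"grip": 0.78,"x": 0,"y": 0,"z": 0,"roll": 0}

```text
clock: 15.72
tcp_pos: [0.5246, -0.1397, 0.081]
orientation: [-0.0, 0.653, 0.758, -0.0]
wrist_force: [-0.4, 0.1, -0.4]
finger_gap: 0.0192
grip_force: 1.2
```

>>> servo_tool:
  increments:
    - {"grip": 0.78,"x": 0,"y": 0,"z": -2,"roll": 0}
    - {"grip": 0.78,"x": 0,"y": 0,"z": -3,"roll": 0}
    - {"grip": 0.78,"x": 0,"y": 0,"z": -4,"roll": 0}
    - {"grip": 0.78,"x": 0,"y": 0,"z": -5,"roll": 0}
    - {"grip": 0.78,"x": 0,"y": 0,"z": -5,"roll": 0}

```text
clock: 16.13
tcp_pos: [0.5249, -0.1399, 0.1011]
orientation: [0.0, 0.653, 0.758, -0.0]
wrist_force: [-1.5, 0.4, 0.8]
finger_gap: 0.0188
grip_force: 0.5
```

>>> servo_tool:
  increments:
    - {"grip": 0.78,"x": 0,"y": 0,"z": -5,"roll": 0}
    - {"grip": 0.78,"x": 0,"y": 0,"z": -5,"roll": 0}
    - {"grip": 0.78,"x": 0,"y": 0,"z": -5,"roll": 0}
    - {"grip": 0.78,"x": 0,"y": 0,"z": -5,"roll": 0}
    - {"grip": 0.78,"x": 0,"y": 0,"z": -5,"roll": 0}

```text
clock: 16.55
tcp_pos: [0.5249, -0.1398, 0.1259]
orientation: [0.0, 0.653, 0.758, 0.0]
wrist_force: [0.1, -1.2, 0.7]
finger_gap: 0.0184
grip_force: 0.2
```

>>> servo_tool:
  increments:
    - {"grip": 0.78,"x": 0,"y": 0,"z": -5,"roll": 0}
    - {"grip": 0.78,"x": 0,"y": 0,"z": -5,"roll": 0}
    - {"grip": 0.78,"x": 0,"y": 0,"z": -5,"roll": 0}
    - {"grip": 0.78,"x": 0,"y": 0,"z": -5,"roll": 0}
    - {"grip": 0.78,"x": 0,"y": 0,"z": -5,"roll": 0}

```text
clock: 16.97
tcp_pos: [0.5247, -0.1398, 0.1507]
orientation: [-0.0, 0.653, 0.758, -0.0]
wrist_force: [0.3, 0.5, -0.3]
finger_gap: 0.0185
grip_force: 0.0
```

>>> servo_tool:
  increments:
    - {"grip": 0.78,"x": 0,"y": 0,"z": -15,"roll": 0}
    - {"grip": 0.78,"x": 0,"y": 0,"z": -25,"roll": 0}
    - {"grip": 0.78,"x": 0,"y": 0,"z": -25,"roll": 0}
    - {"grip": 0.78,"x": 0,"y": 0,"z": -20,"roll": 0}
    - {"grip": 0.78,"x": 0,"y": 0,"z": 0,"roll": 0}

```text
clock: 17.38
tcp_pos: [0.5267, -0.1406, 0.2401]
orientation: [0.003, 0.653, 0.758, 0.001]
wrist_force: [0.7, 0.1, -0.2]
finger_gap: 0.0189
grip_force: 0.0
```

Run:
```python
from h import *
go([.5255,-.140,.25],98.6)
a=env.read_camera("side")[:,:,::-1]
cv2.imwrite("pics/c5.png",cv2.convertScaleAbs(cv2.resize(a[80:230,140:340],(800,600)),alpha=1.8))
```

```text
t 17.3833 tcp [ 0.5267 -0.1406  0.2401] F [ 0.73  0.11 -0.2 ] gap 0.0189 tilt [ 0.007 -0.003 -1.   ]
shift [ 0.7 -1.1 -9.9] roll -0.09 yaw 98.51311863655505
```

View pics/c5.png

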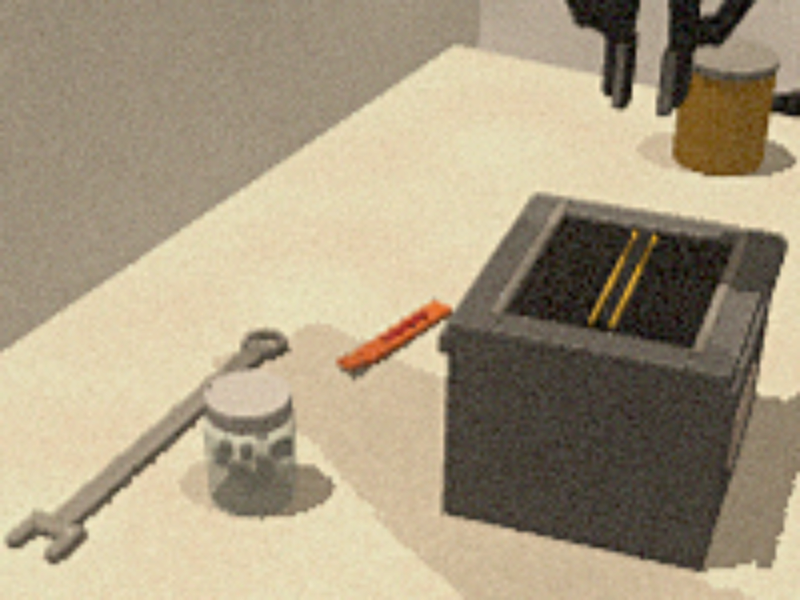

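The leaves are shut (seam at crop (622,280)). The gripper is empty and clear above the box, and the jar, lever and wrench look undisturbed.

>>> servo_tool:
  increments:
    - {"grip": 0.78,"x": 0,"y": 0,"z": 0,"roll": 0}
    - {"grip": 0.78,"x": 0,"y": 0,"z": 0,"roll": 0}
    - {"grip": 0.78,"x": 0,"y": 0,"z": 0,"roll": 0}

```text
clock: 17.68
tcp_pos: [0.524, -0.1395, 0.234]
orientation: [-0.001, 0.653, 0.758, -0.0]
wrist_force: [0.2, 0.7, 0.1]
finger_gap: 0.0189
grip_force: 0.0
```

```bash
python3 -c "
from workcell import env
print(env.hand_in())"
```

```text
the job is handed in; nothing more can be done
None
```

The job is handed in at 17.7 s: I put the green grip wing-up through the flap, pressed it on the sprung floor at about 7 N and let it go there; both leaves closed again, though the grip can't be seen inside to confirm how it lies.

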